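Stack the flattened cans in the dish

TASK

Take the white yogurt pot out of the ceramic dish and stand it upright on the rubber mat, exactly halfway between the bottle and the jar and in line with them. Then lay the widest flattened can flat in the middle of the dish, the middle-sized one centred on top of it and the smallest one centred on top of that. Leave the dish, bottle, jar, food tin and battery box standing where they are.

Things in the scene. Friction and masses are not known exactly. Their poses are not given: they have to be found in the camera images.
- pot: Empty white plastic yogurt pot, open at the top, 75 mm high, 50 mm across the foot widening to 64 mm across the rim (the top 5 mm is a collar). At the start it stands upright inside the dish. Weighs about 30 g. Origin: centre of its underside; z up.
- dish: Small shallow round white ceramic dish, loose, 120 mm across the rim and 16 mm high; its flat inner floor is 5 mm above its underside and about 100 mm across. Weighs about 350 g. Origin: centre of its underside; z up.
- can_wide: The widest flattened aluminium can: a silver crumpled puck with flat ends, 66 mm across, 28 mm high, lying flat on the shelf. About 30 g. Origin: centre of its underside; z up.
- can_mid: The middle-sized flattened can: a silver puck 55 mm across, 24 mm high, lying flat on the shelf. About 25 g. Origin: centre of its underside; z up.
- can_small: The smallest flattened can: a silver puck 44 mm across, 20 mm high, lying flat on the shelf. About 20 g. Origin: centre of its underside; z up.
- mat: Thin dark rubber mat fixed to the shelf, 100 mm (its x) by 390 mm (its y), 3 mm thick. The bottle and the jar stand on its long centre line, each 150 mm from its centre, either one at either end; the point halfway between them is the mat's centre. Origin: centre of its underside; its y runs along its length.
- bottle: Short brown glass beer bottle, empty, 62 mm across and 175 mm high, standing on the mat; it stays where it is. Origin: centre of its underside; z up.
- jar: Clear glass jar with a steel lid, 72 mm across and 100 mm high, standing on the mat; it stays where it is. Origin: centre of its underside; z up.
- tin: Bystander: upright steel food tin, 75 mm across and 110 mm high, at the left of the shelf. Origin: centre of its underside.
- batteries: Bystander: open cardboard box of used batteries, 120 by 90 mm and 60 mm high, at the right of the shelf. Origin: centre of its underside.

How it is judged:
At the end, for the whole second after the job is handed in: Pot upright on the mat within 15 mm, along and across, of the midpoint of bottle and jar; widest can flat on the dish floor within 15 mm of its centre; middle can flat on it, smallest flat on that, each within 12 mm of the centre below; dish, bottle, jar upright; all at rest (x of pot in the frame of mat between -0.015 and 0.015 m and y of pot in the frame of mat between -0.015 and 0.015 m and z of pot in the frame of mat between -0.001 and 0.007 m and angle between each of pot, can_wide, can_mid, can_small, dish, bottle, jar's own z axis and vertical below 0.12 rad and horizontal distance between can_wide and dish below 0.015 m and z of can_wide in the frame of dish between 0.002 and 0.009 m and horizontal distance between can_mid and can_wide below 0.012 m and z of can_mid in the frame of can_wide between 0.024 and 0.032 m and horizontal distance between can_small and can_mid below 0.012 m and z of can_small in the frame of can_mid between 0.02 and 0.028 m and linear speed of each of pot, can_wide, can_mid, can_small below 0.02 m/s); the robot touches nothing.
It fails at once if the beer bottle is moved by more than 15 mm or tipped over (distance of bottle from where it was at the start of the episode above 0.015 m or angle between bottle's own z axis and vertical above 0.35 rad).
It fails at once if the glass jar is moved by more than 15 mm or tipped over (distance of jar from where it was at the start of the episode above 0.015 m or angle between jar's own z axis and vertical above 0.35 rad).
It fails at once if the food tin is moved by more than 20 mm or tipped over (distance of tin from where it was at the start of the episode above 0.02 m or angle between tin's own z axis and vertical above 0.35 rad).
It fails at once if the battery box is moved by more than 20 mm or tipped over (distance of batteries from where it was at the start of the episode above 0.02 m or angle between batteries's own z axis and vertical above 0.35 rad).
It fails at once if the dish is moved by more than 30 mm or tipped over (distance of dish from where it was at the start of the episode above 0.03 m or angle between dish's own z axis and vertical above 0.35 rad).
It also fails if it takes over 118 s, if anything falls off the work surface, if the arm or the gripper's body presses on something with over 40 N, if the wrist force passes 120 N, or if a joint passes its speed limit or range.

ROBOT

A 7-joint arm with a two-finger parallel gripper is mounted at the origin on the work surface. World frame = base frame: x ahead of the robot, y to its left, z up, the work surface at z = 0. Lengths are in m, angles in rad, forces in N, time in s.
With the tool pointing down it reaches from about 0.425 to 0.925 m from the base axis. Payload 6.8 kg.
Tool frame: the origin (TCP) lies midway between the tips of the shut fingers; the grasp point (between the pads) lies 19 mm behind it; z points along the fingers, y is the line along which they close (so a half turn about z gives the same grasp; the last joint's range is limited). The gripper opens to 85 mm and grips with 20 to 120 N. Pads are 22 mm wide; open, the fingers measure 114 mm over their backs; the gripper's body (76 mm by 85 mm) begins 54 mm behind the grasp point. The pads swing forward as they close: fully open they stand 13 mm farther back than shut.
Start: joints at [1.136, 0.477, 0.022, 1.555, -0.011, 1.109, -0.083], TCP at [0.217, -0.639, 0.231] pointing down, gripper open.
Joint ranges: [-2.96, 2.96], [-0.34, 2.1], [-1.41, 1.46], [0.24, 2.44], [-1.37, 4.51], [0.17, 1.92], [-2.96, 2.96]. Speed limits (rad/s): [2.39, 2.39, 3.14, 3.14, 3.14, 3.14, 3.14].

INTERFACE

Orientations are given as a rotation vector (axis times angle).
In Python, from bench import get_obs, grab_frame, camera_params, r gives the robot as it stands.
- The arm moves only by the shell command python3 -m jog 'ROWS' [FORCE]. ROWS is JSON, a list of rows, each an object of numbers: "rx", "ry", "rz": the turn, a rotation vector about the world's x, y, z scaled (see below); "x", "y", "z": the shift along the world's x, y, z scaled (see below); "jaw": the opening, from -1 (shut) to 1 (fully open). In form: [{"rx": .., "ry": .., "rz": .., "x": .., "y": .., "z": .., "jaw": ..}, ...]. A call has 1 to 8 rows; each row shifts and turns the commanded pose from where the row before left it; what a row does not reach is not made up. The controller multiplies each number of a shift by 60 mm and each number of a turn by 10 degrees. A row lasts 1/8 s, in which the tool goes at most 62.5 mm and 10.7 degrees, less where a joint would pass 70% of its speed; a pose out of reach is approached as far as the arm can. A call with a number of a shift or a turn outside -1 to 1 is refused whole. A call with a gripper value outside its range is refused whole. The fingers move at their own pace and stop on an object; FORCE is the grip in N (left out, the last holds). Time passes only in rows, so rows that do not move let the fingers close. It gives the time, the measured TCP pose, the force, the opening and the grip force at its end, in the units of the state.
- get_obs(): the state, without advancing time (a new reading comes with each control period).
- grab_frame(name): name is "side" or "top"; returns the picture (420x560x3 uint8, red, green, blue); there is no depth.
- camera_params(name): a dict with "fx", "fy", "cx", "cy" (pixels), "R" (3x3) and "t" (3): a world point X has camera coordinates R X + t. Camera axes: x right, y down, z forward; pixel columns grow to the right and rows downward; lengths in m; the calibration is good to about 2 mm. A picture is of the moment at which its call begins. camera_params takes no time and is no camera call.
- r.hand_in(): hands the job in; it is judged then, once.
The state is a dict: "clock": time; "joints": joint angles; "qvel": joint speeds; "tau": joint torques, N m; "tcp_pos": TCP position; "orientation": TCP orientation; "contact_force": force on the tool from outside, world axes, zero at the start; "moment": the same for the moment, N m; "grip_width": finger opening in m; "gripper_force": force on a finger pad.
Only numpy, scipy, OpenCV 4.12 (cv2) and the standard library are available. Lean on these libraries where they do the work, as an engineer would, in place of code of your own. Each camera call takes 0.05 s, during which the arm holds its last target. There are 200 camera calls.

## Working session

There is one attempt and no reset: what is moved stays moved. The work goes in short steps, Python scripts to look and compute and a shell command to move; the robot and the scene stay as the last step left them, time stands still between calls to the robot, and variables do not carry over. Pictures are saved under pics/ and viewed, at most 14 in all, crops included, and the job is handed in when it is done.

```bash
mkdir -p pics; ls; python3 - <<'E'
from bench import *
import cv2
for n in("top","side"):
    f=grab_frame(n); cv2.imwrite(f"pics/{n}0.png",cv2.resize(f[:,:,::-1],(800,600),interpolation=cv2.INTER_CUBIC))
    print(n,camera_params(n))
o=get_obs();print(o)
E
```

```text
pics
top {'fx': 532.7346423193773, 'fy': 532.7346423193773, 'cx': 287.469534612883, 'cy': 209.31684204077803, 'R': array([[ 0.00200589, -0.99999688,  0.00148542],
       [-0.98375949, -0.00223992, -0.1794777 ],
       [ 0.17948047, -0.00110128, -0.98376092]]), 't': array([-0.0242959 ,  0.56306185,  1.63563595])}
side {'fx': 405.2223385999451, 'fy': 405.2223385999451, 'cx': 279.08495394819454, 'cy': 207.5296343853049, 'R': array([[-0.96578222, -0.25930856,  0.00487541],
       [-0.18900689,  0.69082583, -0.6978797 ],
       [ 0.17759812, -0.67492129, -0.71619841]]), 't': array([0.55233724, 0.14292191, 1.15653328])}
{'clock': 0.1, 'joints': array([ 1.13593337,  0.47774268,  0.02232392,  1.55633195, -0.01148796,
        1.10928257, -0.08311852]), 'qvel': array([-0.00077292, -0.00158008,  0.00010932, -0.00241593,  0.00028838,
       -0.0001458 , -0.00110242]), 'tau': array([ 3.51882685e-03, -5.97766435e+01,  1.61334224e+00, -2.81954116e+01,
        1.28533001e-02,  5.04177195e-03, -1.76283129e-05]), 'tcp_pos': array([ 0.21649224, -0.63879115,  0.23041435]), 'orientation': array([-3.09818032e+00, -5.10775620e-01,  6.05146448e-04]), 'contact_force': array([-0.38308795,  0.12691822,  0.65669257]), 'moment': array([0.02244695, 0.02582687, 0.05307544]), 'gripper_force': 0.0, 'grip_width': 0.08584303545395228}
```

View pics/top0.png

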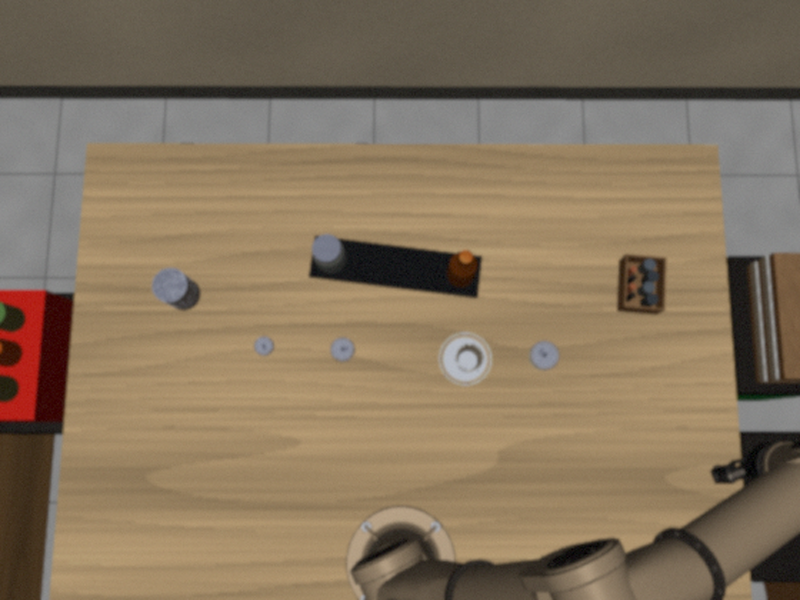

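View pics/side0.png

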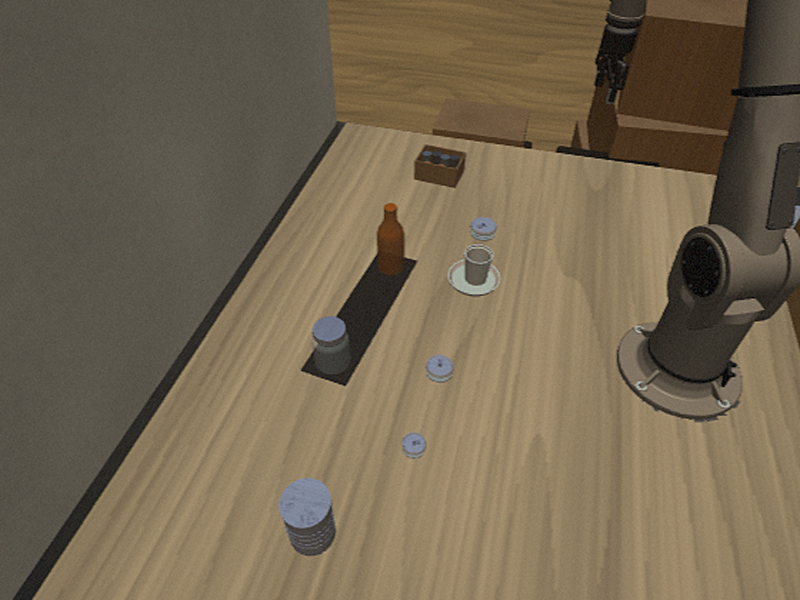

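Top view (800 px scale): jar (327,250), bottle (463,268), mat corners (316,236), (481,256), (477,297), (309,277). The dish with the pot is at (466,358), and the cans are wide (545,354), mid (343,348), small (264,345). The side view agrees. I'll take one enlarged crop of each to refine these.

```bash
cat > h.py <<'E'
from bench import *
import cv2, numpy as np
def crop(n,name,u0,v0,w,h,s):
    f=grab_frame(n)[v0:v0+h,u0:u0+w,::-1]
    cv2.imwrite("pics/"+name,cv2.resize(f,None,fx=s,fy=s,interpolation=cv2.INTER_CUBIC))
def px(n,u,v,z):   # original-image pixel -> world point at height z
    c=camera_params(n);R,t=c["R"],c["t"]
    d=R.T@np.array([(u-c["cx"])/c["fx"],(v-c["cy"])/c["fy"],1]);o=-R.T@t
    return (o+d*(z-o[2])/d[2])[:2]
def proj(n,X):
    c=camera_params(n);p=c["R"]@np.array(X)+c["t"];return c["fx"]*p[0]/p[2]+c["cx"],c["fy"]*p[1]/p[2]+c["cy"]
E
python3 - <<'E'
from h import *
crop("top","topc.png",170,155,240,115,3.3333)
crop("side","sidec.png",200,130,160,200,3)
E
```

```text
(no output)
```

View pics/topc.png

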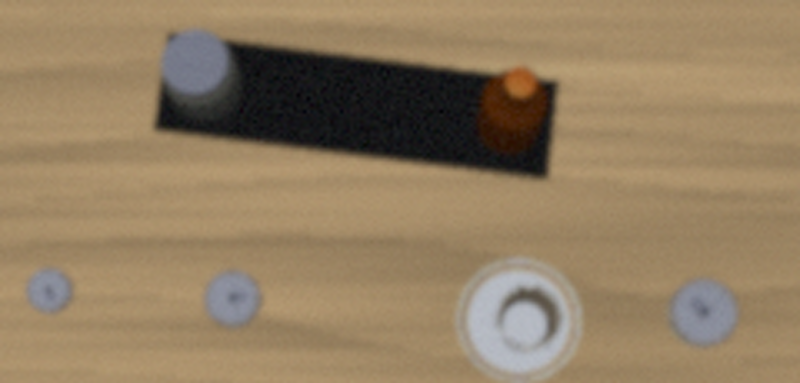

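View pics/sidec.png

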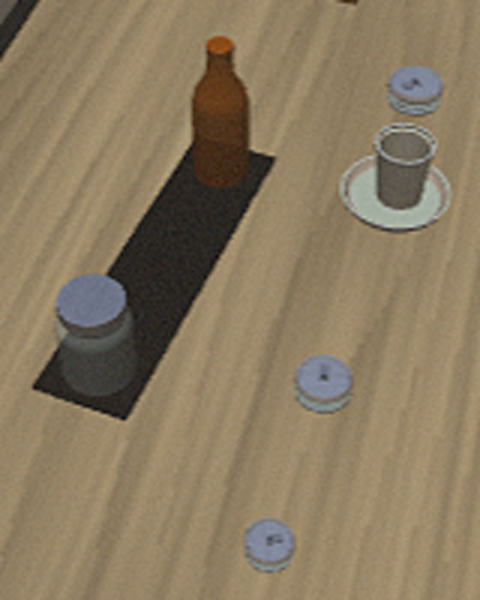

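Top crop: mat corners (170,34), (557,82), (547,177), (157,128); dish rim centre (519,319), pot inner floor (525,324). Cans: wide (704,312), mid (232,298), small (49,290). Jar lid (196,62), bottle mouth (520,83).
Side crop: pot rim (406,146), dish rim (395,191), can tops (415,83), (323,378), (270,541).

```bash
python3 - <<'E'
from h import *
T=lambda a,b,z:px("top",170+a/3.3333,155+b/3.3333,z)
S=lambda a,b,z:px("side",200+a/3,130+b/3,z)
c=np.array([T(*p,.003) for p in[(170,34),(557,82),(547,177),(157,128)]])
m=c.mean(0);l=(c[0]+c[3]-c[1]-c[2])/2
print("mat",m,np.linalg.norm(l),np.linalg.norm((c[0]+c[1]-c[2]-c[3])/2),np.degrees(np.arctan2(l[1],l[0]))-90)
u=l/np.linalg.norm(l);print("jar",T(196,62,.1),m+.15*u,"bottle",T(520,83,.175),m-.15*u)
print("jarS",S(92,302,.1),"botS",S(220,46,.175))
print("pot",T(525,324,.007),S(406,146,.075+.005),"dish",T(519,319,.016),S(395,191,.016))
print("wide",T(704,312,.028),S(415,83,.028),"mid",T(232,298,.024),S(323,378,.024),"small",T(49,290,.02),S(270,541,.02))
E
```

```text
mat [0.64796713 0.01073015] 0.38588625353369455 0.09598833080297817 -7.151182120581836
jar [0.66665754 0.15964324] [0.66664031 0.15956332] bottle [ 0.6292336  -0.13680506] [ 0.62929394 -0.13810302]
jarS [0.66289031 0.16565751] botS [ 0.62643922 -0.13238863]
pot [ 0.43179454 -0.15164744] [ 0.42742529 -0.14003515] dish [ 0.43566693 -0.14527458] [ 0.43228273 -0.13755691]
wide [ 0.44147346 -0.32031032] [ 0.44006428 -0.31206871] mid [0.45432113 0.12881413] [0.45301091 0.13654829] small [0.462086   0.30432961] [0.46010619 0.31147173]
```

```bash
python3 -m jog '[{"x":0.4,"y":0.8,"rz":-0.3},{"x":0.4,"y":0.8,"rz":-0.3},{"x":0.4,"y":0.8,"rz":-0.3},{"x":0.4,"y":0.8,"rz":-0.3},{"x":0.4,"y":0.8,"rz":-0.3},{"x":0.4,"y":0.8,"rz":-0.37},{"x":0.4,"y":0.8},{"x":0.4,"y":0.8}]' 20
```

```text
validation failed for argument at $[0]...
```

```bash
python3 -m jog '[{"rx":0,"ry":0,"rz":-0.3,"x":0.4,"y":0.8,"z":0,"jaw":1},{"rx":0,"ry":0,"rz":-0.3,"x":0.4,"y":0.8,"z":0,"jaw":1},{"rx":0,"ry":0,"rz":-0.3,"x":0.4,"y":0.8,"z":0,"jaw":1},{"rx":0,"ry":0,"rz":-0.3,"x":0.4,"y":0.8,"z":0,"jaw":1},{"rx":0,"ry":0,"rz":-0.3,"x":0.4,"y":0.8,"z":0,"jaw":1},{"rx":0,"ry":0,"rz":-0.37,"x":0.4,"y":0.8,"z":0,"jaw":1},{"rx":0,"ry":0,"rz":0,"x":0.4,"y":0.8,"z":0,"jaw":1},{"rx":0,"ry":0,"rz":0,"x":0.4,"y":0.8,"z":0,"jaw":1}]' 20
```

```text
clock: 1.2
tcp_pos: [0.4092, -0.2537, 0.2314]
orientation: [3.141, 0.0, 0.001]
contact_force: [-0.3, 0.0, 0.3]
grip_width: 0.0854
gripper_force: 0.0
```

Go above the pot (0.431, −0.146), TCP z about 0.13, and look.

```bash
python3 -m jog '[{"rx":0,"ry":0,"rz":0,"x":0.12,"y":0.6,"z":-0.5,"jaw":1},{"rx":0,"ry":0,"rz":0,"x":0.12,"y":0.6,"z":-0.5,"jaw":1},{"rx":0,"ry":0,"rz":0,"x":0.12,"y":0.58,"z":-0.5,"jaw":1},{"rx":0,"ry":0,"rz":0,"x":0,"y":0,"z":0,"jaw":1},{"rx":0,"ry":0,"rz":0,"x":0,"y":0,"z":0,"jaw":1}]'
python3 - <<'E'
from h import *
crop("top","t1.png",240,200,120,80,6.6667)
crop("side","s1.png",290,140,90,80,7.5)
p=get_obs()["tcp_pos"];print(p,proj("top",p),proj("side",p))
E
```

```text
clock: 1.82
tcp_pos: [0.4304, -0.1491, 0.1416]
orientation: [3.141, 0.0, 0.0]
contact_force: [-0.1, -1.0, 0.6]
grip_width: 0.0857
gripper_force: 0.0
[ 0.43067467 -0.14982187  0.14207688] (np.float64(330.33687992992657), np.float64(247.99128838191035)) (np.float64(336.9368235693112), np.float64(161.12375291710418))
```

View pics/s1.png

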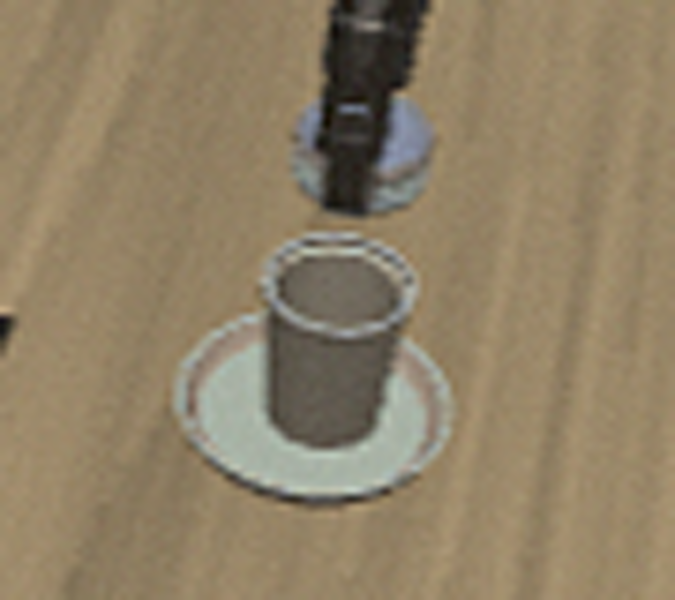

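Side view: near fingertip bottom at crop (347,213), pot rim centre (340,282), dish rim centre about (313,403). The rear finger is hidden. Checking the finger offset against the calibration.

```bash
python3 - <<'E'
from h import *
S=lambda a,b,z:px("side",290+(a+.5)/7.5-.5,140+(b+.5)/7.5-.5,z)
for dz in(.008,.013):
  u,v=proj("side",[.4307,-.1498+.05,.142+dz]);print(dz,(u+.5-290)*7.5,(v+.5-140)*7.5)
print("pot",S(340,282,.08),"foot",S(326,430,.005),"dish",S(313,403,.016))
E
```

```text
0.008 337.1084639846986 224.61125855009448
0.013 338.42091387889496 214.8349687191373
pot [ 0.42991475 -0.1466926 ] foot [ 0.4263043  -0.13532158] dish [ 0.43372779 -0.13894418]
```

View pics/t1.png

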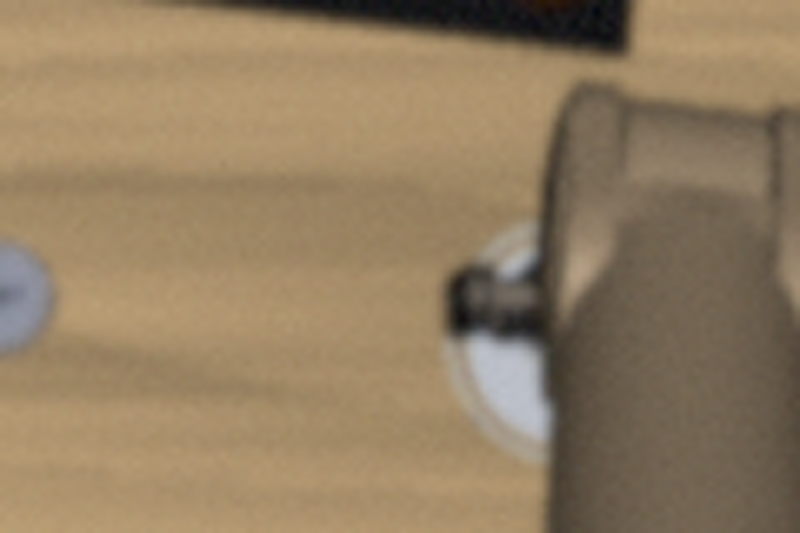

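Top view: the wrist hides the pot and the dish's left part is visible at (490,350). All estimates put the pot within 3 mm of the TCP, so I'll descend to 0.05 and grip at the collar.

```bash
python3 -m jog '[{"rx":0,"ry":0,"rz":0,"x":0.02,"y":0.02,"z":-0.5,"jaw":1},{"rx":0,"ry":0,"rz":0,"x":0,"y":0,"z":-0.5,"jaw":1},{"rx":0,"ry":0,"rz":0,"x":0,"y":0,"z":-0.5,"jaw":1},{"rx":0,"ry":0,"rz":0,"x":0,"y":0,"z":0,"jaw":1},{"rx":0,"ry":0,"rz":0,"x":0,"y":0,"z":0,"jaw":-1},{"rx":0,"ry":0,"rz":0,"x":0,"y":0,"z":0,"jaw":-1},{"rx":0,"ry":0,"rz":0,"x":0,"y":0,"z":0,"jaw":-1},{"rx":0,"ry":0,"rz":0,"x":0,"y":0,"z":0,"jaw":-1}]' 20
```

```text
clock: 2.92
tcp_pos: [0.4328, -0.1479, 0.0529]
orientation: [3.14, -0.0, 0.005]
contact_force: [-1.4, -0.7, 7.3]
grip_width: 0.0617
gripper_force: 21.4
```

```bash
python3 -m jog '[{"rx":0,"ry":0,"rz":0,"x":0,"y":0,"z":0.3,"jaw":-1},{"rx":0,"ry":0,"rz":0,"x":0,"y":0,"z":0.6,"jaw":-1},{"rx":0,"ry":0,"rz":0,"x":0.2,"y":0.6,"z":0.2,"jaw":-1},{"rx":0,"ry":0,"rz":0,"x":0.4,"y":0.8,"z":0,"jaw":-1},{"rx":0,"ry":0,"rz":0,"x":0.6,"y":0.7,"z":0,"jaw":-1},{"rx":0,"ry":0,"rz":0,"x":0.8,"y":0.5,"z":0,"jaw":-1},{"rx":0,"ry":0,"rz":0,"x":0.8,"y":0.1,"z":0,"jaw":-1},{"rx":0,"ry":0,"rz":0,"x":0.6,"y":0,"z":0,"jaw":-1}]'
```

```text
clock: 3.92
tcp_pos: [0.6377, 0.0161, 0.1183]
orientation: [-3.141, -0.003, -0.003]
contact_force: [0.1, -0.4, -0.2]
grip_width: 0.0617
gripper_force: 22.1
```

```bash
python3 -m jog '[{"rx":0,"ry":0,"rz":0,"x":0,"y":-0.05,"z":-0.4,"jaw":-1},{"rx":0,"ry":0,"rz":0,"x":0,"y":0,"z":-0.4,"jaw":-1},{"rx":0,"ry":0,"rz":0,"x":0,"y":0,"z":0,"jaw":-1},{"rx":0,"ry":0,"rz":0,"x":0,"y":0,"z":0,"jaw":-1}]'
python3 - <<'E'
from h import *
crop("side","s2.png",200,140,110,130,4.6)
crop("top","t2.png",200,150,130,80,6)
print(get_obs()["tcp_pos"])
E
```

```text
clock: 4.42
tcp_pos: [0.6361, 0.0118, 0.0706]
orientation: [-3.141, -0.001, -0.002]
contact_force: [0.3, 0.3, -0.2]
grip_width: 0.0615
gripper_force: 22.2
[0.63642432 0.01178464 0.07090091]
```

View pics/s2.png

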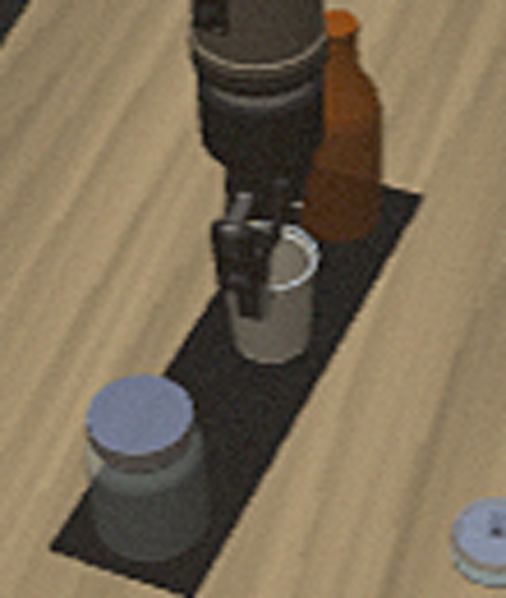

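The pot is held upright about 20 mm over the mat. Foot centre (270,342), jar lid (139,420), bottle mouth (343,21), pot rim about (268,258). I'll compare within this one camera so the bias cancels.

```bash
python3 - <<'E'
from h import *
S=lambda a,b,z:px("side",200+(a+.5)/4.6-.5,140+(b+.5)/4.6-.5,z)
j,b=S(139,420,.103),S(343,21,.178);print(j,b,(j+b)/2)
print("rim",S(268,258,.097),"foot",S(270,340,.022))
c=np.array([S(52,547,.003),S(192,597,.003),S(422,197,.003)]);print("mat",(c[0]+c[2]-0)/2, (c[0]+c[2])/2)
E
```

```text
[0.66364672 0.16947186] [ 0.62444729 -0.13480797] [0.64404701 0.01733195]
rim [0.63314332 0.01402271] foot [0.6338904  0.01537474]
mat [0.64601062 0.01582213] [0.64601062 0.01582213]
```

View pics/t2.png

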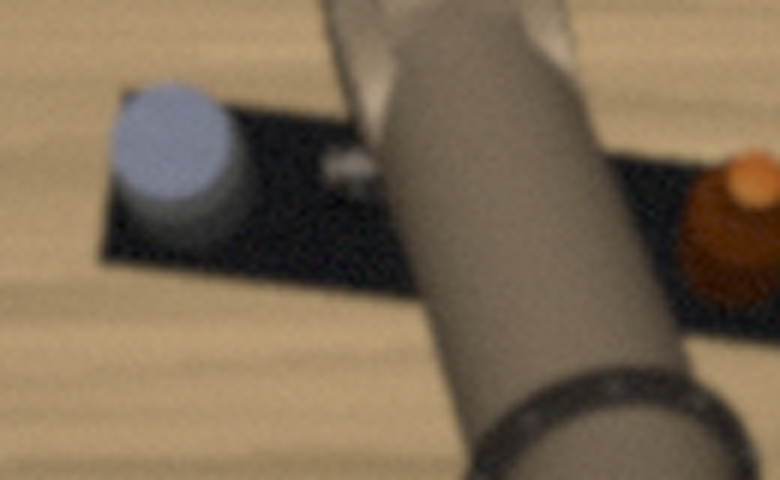

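Shift +11.5 mm x and +2 mm y, then lower about 19 mm.

```bash
python3 -m jog '[{"rx":0,"ry":0,"rz":0,"x":0.19,"y":0.03,"z":0,"jaw":-1},{"rx":0,"ry":0,"rz":0,"x":0,"y":0,"z":-0.15,"jaw":-1},{"rx":0,"ry":0,"rz":0,"x":0,"y":0,"z":-0.15,"jaw":-1},{"rx":0,"ry":0,"rz":0,"x":0,"y":0,"z":0,"jaw":-1},{"rx":0,"ry":0,"rz":0,"x":0,"y":0,"z":0,"jaw":-1}]'
```

```text
clock: 5.15
tcp_pos: [0.6463, 0.0134, 0.0506]
orientation: [3.141, 0.001, -0.002]
contact_force: [-0.4, 0.5, -0.3]
grip_width: 0.0613
gripper_force: 21.9
```

```bash
python3 -m jog '[{"rx":0,"ry":0,"rz":0,"x":0,"y":0,"z":-0.04,"jaw":-1},{"rx":0,"ry":0,"rz":0,"x":0,"y":0,"z":0,"jaw":-1},{"rx":0,"ry":0,"rz":0,"x":0,"y":0,"z":0,"jaw":-1}]'
```

```text
clock: 5.52
tcp_pos: [0.6473, 0.0135, 0.0504]
orientation: [3.141, 0.0, 0.002]
contact_force: [-4.1, -0.4, 11.1]
grip_width: 0.0614
gripper_force: 22.4
```

```bash
python3 -m jog '[{"rx":0,"ry":0,"rz":0,"x":0,"y":0,"z":0,"jaw":0.55},{"rx":0,"ry":0,"rz":0,"x":0,"y":0,"z":0,"jaw":0.75},{"rx":0,"ry":0,"rz":0,"x":0,"y":0,"z":0,"jaw":1},{"rx":0,"ry":0,"rz":0,"x":0,"y":0,"z":0,"jaw":1},{"rx":0,"ry":0,"rz":0,"x":0,"y":0,"z":0.4,"jaw":1},{"rx":0,"ry":0,"rz":0,"x":0,"y":0,"z":0.6,"jaw":1},{"rx":0,"ry":0,"rz":0,"x":0,"y":0,"z":0.8,"jaw":1},{"rx":0,"ry":0,"rz":0,"x":-0.5,"y":0,"z":0.5,"jaw":1}]'
```

```text
clock: 6.52
tcp_pos: [0.6189, 0.0138, 0.1893]
orientation: [-3.141, -0.0, -0.007]
contact_force: [0.2, 0.4, 0.8]
grip_width: 0.0853
gripper_force: 0.0
```

```bash
python3 -m jog '[{"rx":0,"ry":0,"rz":0,"x":-0.8,"y":0,"z":0,"jaw":1},{"rx":0,"ry":0,"rz":0,"x":-0.8,"y":-0.2,"z":0,"jaw":1},{"rx":0,"ry":0,"rz":0,"x":-0.7,"y":-0.5,"z":0,"jaw":1},{"rx":0,"ry":0,"rz":0,"x":-0.4,"y":-0.8,"z":0,"jaw":1},{"rx":0,"ry":0,"rz":0,"x":-0.15,"y":-0.9,"z":0,"jaw":1},{"rx":0,"ry":0,"rz":0,"x":0,"y":-0.9,"z":-0.1,"jaw":1},{"rx":0,"ry":0,"rz":0,"x":0,"y":-0.9,"z":-0.2,"jaw":1},{"rx":0,"ry":0,"rz":0,"x":0,"y":-0.9,"z":-0.4,"jaw":1}]'
python3 - <<'E'
from h import *
crop("top","t3.png",200,150,210,120,3.8)
E
```

```text
clock: 7.52
tcp_pos: [0.4467, -0.2946, 0.1455]
orientation: [3.14, 0.001, 0.004]
contact_force: [0.9, -0.3, 0.2]
grip_width: 0.0856
gripper_force: 0.0
```

View pics/t3.png

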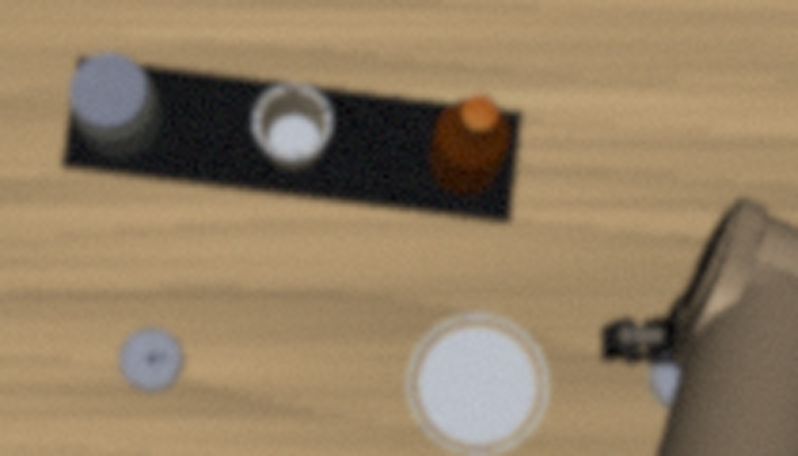

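Pot stands upright on the mat, floor (292,138) against mat centre (294,139). The empty dish's rim centre is (478,384), the mid can's (151,359), and the left finger's outer edge is at (604,340).

```bash
python3 - <<'E'
from h import *
T=lambda a,b,z:px("top",200+(a+.5)/3.8-.5,150+(b+.5)/3.8-.5,z)
p=get_obs()["tcp_pos"];print(p)
print("finger",T(604,340,p[2]+.015)-p[:2],"dish",T(478,384,.016),"mid",T(151,359,.024),"pot",T(292,138,.004),"mat",T(293.75,139.2,.003))
E
```

```text
[ 0.44321287 -0.30198744  0.14209055]
finger [0.01216806 0.07019723] dish [ 0.43571851 -0.14438087] mid [0.45526349 0.12956956] pot [0.64955502 0.01309797] mat [0.64872423 0.01160005]
```

```bash
python3 -m jog '[{"rx":0,"ry":0,"rz":0,"x":-0.02,"y":-0.27,"z":-0.6,"jaw":1},{"rx":0,"ry":0,"rz":0,"x":0,"y":0,"z":-0.6,"jaw":1},{"rx":0,"ry":0,"rz":0,"x":0,"y":0,"z":-0.6,"jaw":1},{"rx":0,"ry":0,"rz":0,"x":0,"y":0,"z":0,"jaw":1},{"rx":0,"ry":0,"rz":0,"x":0,"y":0,"z":0,"jaw":1}]'
python3 - <<'E'
from h import *
crop("side","s3.png",290,140,90,70,7.5)
print(get_obs()["tcp_pos"])
E
```

```text
clock: 8.2
tcp_pos: [0.4454, -0.3089, 0.038]
orientation: [3.141, 0.001, 0.002]
contact_force: [0.2, -0.6, 0.3]
grip_width: 0.0853
gripper_force: 0.0
[ 0.44573828 -0.30914086  0.03842023]
```

View pics/s3.png

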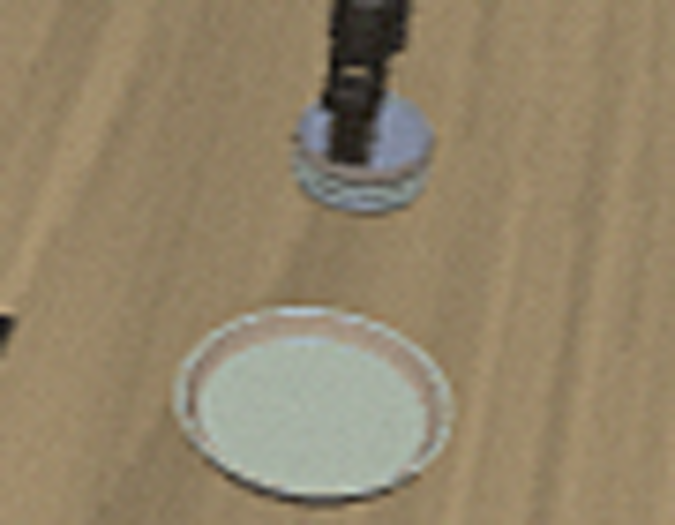

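```bash
python3 - <<'E'
from h import *
S=lambda a,b,z:px("side",290+(a+.5)/7.5-.5,140+(b+.5)/7.5-.5,z)
p=get_obs()["tcp_pos"]
print(p,"can",S(365,137,.028),"fingertip",S(350,164,p[2]+.013)-[0,.05],"dish",S(313,403,.016))
E
```

```text
[ 0.44573828 -0.30914086  0.03842023] can [ 0.44025416 -0.31105242] fingertip [ 0.4414604  -0.31038487] dish [ 0.43372779 -0.13894418]
```

```bash
python3 -m jog '[{"rx":0,"ry":0,"rz":0,"x":-0.03,"y":-0.09,"z":0,"jaw":1},{"rx":0,"ry":0,"rz":0,"x":0,"y":0,"z":-0.2,"jaw":1},{"rx":0,"ry":0,"rz":0,"x":0,"y":0,"z":-0.2,"jaw":1},{"rx":0,"ry":0,"rz":0,"x":0,"y":0,"z":-0.2,"jaw":1},{"rx":0,"ry":0,"rz":0,"x":0,"y":0,"z":0,"jaw":1},{"rx":0,"ry":0,"rz":0,"x":0,"y":0,"z":0,"jaw":1}]'
```

```text
clock: 9.0
tcp_pos: [0.4429, -0.314, 0.0008]
orientation: [-3.141, -0.001, 0.0]
contact_force: [0.2, -0.5, 0.3]
grip_width: 0.0855
gripper_force: 0.0
```

```bash
python3 -m jog '[{"rx":0,"ry":0,"rz":0,"x":0,"y":0,"z":0,"jaw":0.5},{"rx":0,"ry":0,"rz":0,"x":0,"y":0,"z":0,"jaw":0.2},{"rx":0,"ry":0,"rz":0,"x":0,"y":0,"z":0,"jaw":-1},{"rx":0,"ry":0,"rz":0,"x":0,"y":0,"z":0,"jaw":-1},{"rx":0,"ry":0,"rz":0,"x":0,"y":0,"z":0,"jaw":-1}]' 20
python3 -m jog '[{"rx":0,"ry":0,"rz":0,"x":0,"y":0,"z":0.4,"jaw":-1},{"rx":0,"ry":0,"rz":0,"x":0,"y":0,"z":0.6,"jaw":-1},{"rx":0,"ry":0,"rz":0,"x":-0.02,"y":0.7,"z":0,"jaw":-1},{"rx":0,"ry":0,"rz":0,"x":-0.02,"y":0.7,"z":0,"jaw":-1},{"rx":0,"ry":0,"rz":0,"x":-0.02,"y":0.7,"z":0,"jaw":-1},{"rx":0,"ry":0,"rz":0,"x":-0.02,"y":0.7,"z":0,"jaw":-1},{"rx":0,"ry":0,"rz":0,"x":0,"y":0,"z":0,"jaw":-1},{"rx":0,"ry":0,"rz":0,"x":0,"y":0,"z":0,"jaw":-1}]'
python3 - <<'E'
from h import *
crop("side","s4.png",290,140,90,80,7.5)
print(get_obs()["tcp_pos"])
E
```

```text
clock: 9.62
tcp_pos: [0.4432, -0.3143, 0.0014]
orientation: [3.141, 0.0, 0.001]
contact_force: [-1.1, 0.3, 5.6]
grip_width: 0.065
gripper_force: 22.4
clock: 10.62
tcp_pos: [0.4381, -0.1466, 0.0609]
orientation: [3.141, 0.001, 0.0]
contact_force: [0.1, 0.1, -0.2]
grip_width: 0.0655
gripper_force: 22.7
[ 0.43811811 -0.1471191   0.06091333]
```

View pics/s4.png

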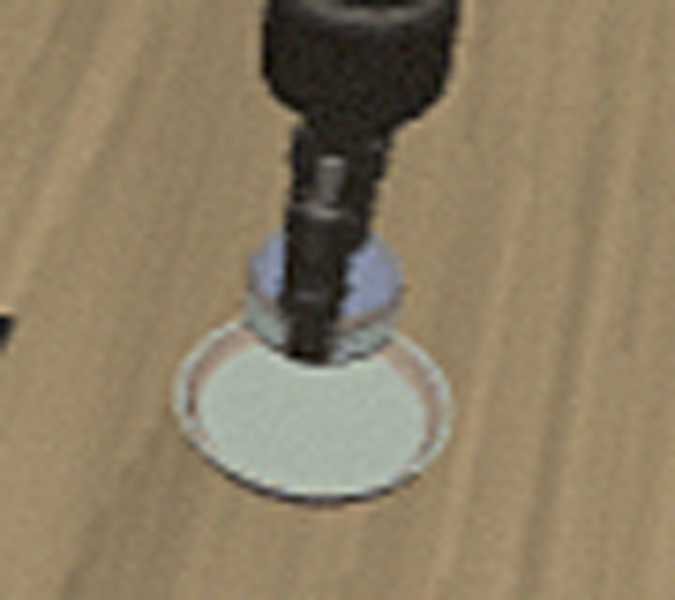

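Can held flat, top centre at (326,277), over the dish whose rim centre is (313,403).

```bash
python3 - <<'E'
from h import *
S=lambda a,b,z:px("side",290+(a+.5)/7.5-.5,140+(b+.5)/7.5-.5,z)
print("can",S(326,277,.0875),"dish",S(313,403,.016))
E
```

```text
can [ 0.43540001 -0.13963532] dish [ 0.43372779 -0.13894418]
```

Aligned. The side camera reads about 7 mm high in y, so the top camera is right. Lower into the dish.

```bash
python3 -m jog '[{"rx":0,"ry":0,"rz":0,"x":-0.02,"y":0.02,"z":-0.3,"jaw":-1},{"rx":0,"ry":0,"rz":0,"x":0,"y":0,"z":-0.3,"jaw":-1},{"rx":0,"ry":0,"rz":0,"x":0,"y":0,"z":-0.25,"jaw":-1},{"rx":0,"ry":0,"rz":0,"x":0,"y":0,"z":0,"jaw":-1},{"rx":0,"ry":0,"rz":0,"x":0,"y":0,"z":-0.05,"jaw":-1},{"rx":0,"ry":0,"rz":0,"x":0,"y":0,"z":0,"jaw":-1},{"rx":0,"ry":0,"rz":0,"x":0,"y":0,"z":0,"jaw":-1}]'
```

```text
clock: 11.55
tcp_pos: [0.4372, -0.145, 0.0073]
orientation: [3.141, 0.001, 0.001]
contact_force: [-0.6, 0.7, -0.7]
grip_width: 0.0651
gripper_force: 22.7
```

```bash
python3 -m jog '[{"rx":0,"ry":0,"rz":0,"x":0,"y":0,"z":-0.03,"jaw":-1},{"rx":0,"ry":0,"rz":0,"x":0,"y":0,"z":0,"jaw":-1},{"rx":0,"ry":0,"rz":0,"x":0,"y":0,"z":0,"jaw":-1}]'
```

```text
clock: 11.92
tcp_pos: [0.4373, -0.145, 0.0063]
orientation: [3.141, 0.0, 0.001]
contact_force: [-4.5, 1.9, 16.6]
grip_width: 0.065
gripper_force: 24.3
```

Contact. Open slightly, rise, then head for the mid can (0.455, 0.130).

```bash
python3 -m jog '[{"rx":0,"ry":0,"rz":0,"x":0,"y":0,"z":0,"jaw":0.6},{"rx":0,"ry":0,"rz":0,"x":0,"y":0,"z":0.02,"jaw":0.75},{"rx":0,"ry":0,"rz":0,"x":0,"y":0,"z":0.1,"jaw":0.75},{"rx":0,"ry":0,"rz":0,"x":0,"y":0,"z":0.4,"jaw":0.75},{"rx":0,"ry":0,"rz":0,"x":0,"y":0,"z":0.6,"jaw":1},{"rx":0,"ry":0,"rz":0,"x":0.05,"y":0.6,"z":0.2,"jaw":1},{"rx":0,"ry":0,"rz":0,"x":0.05,"y":0.8,"z":0,"jaw":1},{"rx":0,"ry":0,"rz":0,"x":0.05,"y":0.8,"z":0,"jaw":1}]'
python3 -m jog '[{"rx":0,"ry":0,"rz":0,"x":0.05,"y":0.8,"z":0,"jaw":1},{"rx":0,"ry":0,"rz":0,"x":0.05,"y":0.8,"z":0,"jaw":1},{"rx":0,"ry":0,"rz":0,"x":0.05,"y":0.7,"z":-0.3,"jaw":1},{"rx":0,"ry":0,"rz":0,"x":0,"y":0.1,"z":-0.3,"jaw":1},{"rx":0,"ry":0,"rz":0,"x":0,"y":0,"z":0,"jaw":1},{"rx":0,"ry":0,"rz":0,"x":0,"y":0,"z":0,"jaw":1}]'
python3 - <<'E'
from h import *
f=np.hstack([grab_frame("top")[215:265,220:350,::-1],grab_frame("side")[150:200,290:370,::-1]])
cv2.imwrite("pics/m5.png",cv2.resize(f,None,fx=3.8,fy=3.8,interpolation=cv2.INTER_CUBIC))
E
```

```text
clock: 12.92
tcp_pos: [0.4462, -0.0118, 0.085]
orientation: [3.142, -0.001, 0.002]
contact_force: [0.5, 0.1, 0.3]
grip_width: 0.0854
gripper_force: 0.0
clock: 13.68
tcp_pos: [0.4551, 0.1303, 0.0488]
orientation: [3.141, -0.001, 0.0]
contact_force: [-0.1, 0.3, -0.2]
grip_width: 0.0853
gripper_force: 0.0
```

View pics/m5.png

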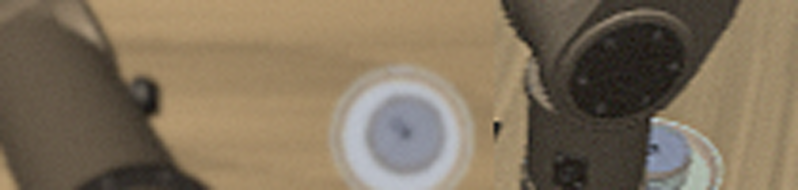

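Wide can lies flat in the dish: can centre (405,134), dish centre (402,136), so about 3 mm off. Good. Compute exactly, then grasp the mid can.

```bash
python3 - <<'E'
from h import *
T=lambda a,b,z:px("top",220+(a+.5)/3.8-.5,215+(b+.5)/3.8-.5,z)
print("can",T(405,134,.033),"dish",T(402,136,.016))
E
python3 -m jog '[{"rx":0,"ry":0,"rz":0,"x":0,"y":0,"z":-0.4,"jaw":1},{"rx":0,"ry":0,"rz":0,"x":0,"y":0,"z":-0.4,"jaw":1},{"rx":0,"ry":0,"rz":0,"x":0,"y":0,"z":0,"jaw":1},{"rx":0,"ry":0,"rz":0,"x":0,"y":0,"z":0,"jaw":0.3},{"rx":0,"ry":0,"rz":0,"x":0,"y":0,"z":0,"jaw":0},{"rx":0,"ry":0,"rz":0,"x":0,"y":0,"z":0,"jaw":-1},{"rx":0,"ry":0,"rz":0,"x":0,"y":0,"z":0,"jaw":-1},{"rx":0,"ry":0,"rz":0,"x":0,"y":0,"z":0,"jaw":-1}]' 20
```

```text
can [ 0.43646261 -0.14566446] dish [ 0.43655944 -0.14438994]
clock: 14.78
tcp_pos: [0.4557, 0.1312, 0.0014]
orientation: [-3.141, -0.0, -0.003]
contact_force: [-0.0, -1.3, 7.7]
grip_width: 0.0541
gripper_force: 20.5
```

```bash
python3 -m jog '[{"rx":0,"ry":0,"rz":0,"x":0,"y":0,"z":0.5,"jaw":-1},{"rx":0,"ry":0,"rz":0,"x":0,"y":0,"z":0.6,"jaw":-1},{"rx":0,"ry":0,"rz":0,"x":-0.05,"y":-0.8,"z":0.2,"jaw":-1},{"rx":0,"ry":0,"rz":0,"x":-0.05,"y":-0.8,"z":0,"jaw":-1},{"rx":0,"ry":0,"rz":0,"x":-0.05,"y":-0.8,"z":0,"jaw":-1},{"rx":0,"ry":0,"rz":0,"x":-0.05,"y":-0.8,"z":0,"jaw":-1},{"rx":0,"ry":0,"rz":0,"x":-0.05,"y":-0.8,"z":0,"jaw":-1},{"rx":0,"ry":0,"rz":0,"x":-0.05,"y":-0.6,"z":0,"jaw":-1}]'
python3 -m jog '[{"rx":0,"ry":0,"rz":0,"x":0,"y":0,"z":0,"jaw":-1},{"rx":0,"ry":0,"rz":0,"x":0,"y":0,"z":0,"jaw":-1}]'
```

```text
clock: 15.78
tcp_pos: [0.4367, -0.1471, 0.0789]
orientation: [3.141, -0.002, 0.002]
contact_force: [0.1, 0.2, -0.4]
grip_width: 0.0545
gripper_force: 21.8
clock: 16.02
tcp_pos: [0.4371, -0.1443, 0.0786]
orientation: [-3.141, -0.001, -0.001]
contact_force: [-0.1, -0.2, 0.2]
grip_width: 0.0544
gripper_force: 21.9
```

```bash
python3 -m jog '[{"rx":0,"ry":0,"rz":0,"x":0,"y":-0.015,"z":-0.3,"jaw":-1},{"rx":0,"ry":0,"rz":0,"x":0,"y":0,"z":-0.25,"jaw":-1},{"rx":0,"ry":0,"rz":0,"x":0,"y":0,"z":-0.1,"jaw":-1},{"rx":0,"ry":0,"rz":0,"x":0,"y":0,"z":0,"jaw":-1},{"rx":0,"ry":0,"rz":0,"x":0,"y":0,"z":-0.05,"jaw":-1},{"rx":0,"ry":0,"rz":0,"x":0,"y":0,"z":0,"jaw":-1},{"rx":0,"ry":0,"rz":0,"x":0,"y":0,"z":0,"jaw":-1}]'
```

```text
clock: 16.9
tcp_pos: [0.437, -0.1459, 0.0365]
orientation: [3.141, 0.0, 0.001]
contact_force: [0.3, -0.5, -0.0]
grip_width: 0.0547
gripper_force: 21.9
```

```bash
python3 -m jog '[{"rx":0,"ry":0,"rz":0,"x":0,"y":0,"z":-0.035,"jaw":-1},{"rx":0,"ry":0,"rz":0,"x":0,"y":0,"z":0,"jaw":-1},{"rx":0,"ry":0,"rz":0,"x":0,"y":0,"z":0,"jaw":-1}]'
```

```text
clock: 17.27
tcp_pos: [0.4371, -0.1459, 0.0345]
orientation: [3.141, 0.0, 0.001]
contact_force: [-1.1, -0.2, 5.8]
grip_width: 0.0542
gripper_force: 22.3
```

```bash
python3 -m jog '[{"rx":0,"ry":0,"rz":0,"x":0,"y":0,"z":0,"jaw":0.35},{"rx":0,"ry":0,"rz":0,"x":0,"y":0,"z":0.02,"jaw":0.5},{"rx":0,"ry":0,"rz":0,"x":0,"y":0,"z":0.1,"jaw":0.6},{"rx":0,"ry":0,"rz":0,"x":0,"y":0,"z":0.4,"jaw":0.7},{"rx":0,"ry":0,"rz":0,"x":0,"y":0,"z":0.6,"jaw":1},{"rx":0,"ry":0,"rz":0,"x":0.05,"y":0.6,"z":0.2,"jaw":1},{"rx":0,"ry":0,"rz":0,"x":0.05,"y":0.8,"z":0,"jaw":1},{"rx":0,"ry":0,"rz":0,"x":0.05,"y":0.8,"z":0,"jaw":1}]'
python3 -m jog '[{"rx":0,"ry":0,"rz":0,"x":0.05,"y":0.8,"z":0,"jaw":1},{"rx":0,"ry":0,"rz":0,"x":0.05,"y":0.8,"z":0,"jaw":1},{"rx":0,"ry":0,"rz":0,"x":0.05,"y":0.8,"z":0,"jaw":1},{"rx":0,"ry":0,"rz":0,"x":0.05,"y":0.8,"z":0,"jaw":1},{"rx":0,"ry":0,"rz":0,"x":0.05,"y":0.8,"z":0,"jaw":1},{"rx":0,"ry":0,"rz":0,"x":0.03,"y":0.8,"z":-0.3,"jaw":1},{"rx":0,"ry":0,"rz":0,"x":0,"y":0.45,"z":-0.4,"jaw":1},{"rx":0,"ry":0,"rz":0,"x":0,"y":0,"z":0,"jaw":1}]'
python3 - <<'E'
from h import *
f=np.hstack([grab_frame("top")[215:275,300:370,::-1],grab_frame("side")[150:210,290:370,::-1]])
cv2.imwrite("pics/m6.png",cv2.resize(f,None,fx=5,fy=5,interpolation=cv2.INTER_CUBIC))
print(get_obs()["tcp_pos"])
E
```

```text
clock: 18.27
tcp_pos: [0.4462, -0.0126, 0.1142]
orientation: [3.141, -0.001, 0.002]
contact_force: [-0.0, 1.1, -0.7]
grip_width: 0.085
gripper_force: 0.0
clock: 19.27
tcp_pos: [0.4609, 0.3032, 0.0701]
orientation: [3.141, 0.007, -0.004]
contact_force: [-0.3, -0.8, 0.8]
grip_width: 0.0854
gripper_force: 0.0
[0.46259175 0.30047496 0.07147804]
```

View pics/m6.png

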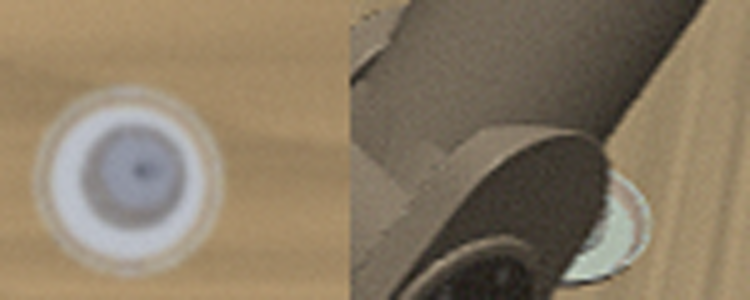

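Stack view: the mid can's top disc is about (144,165) and the wide one about (135,178). Check that against their heights.

```bash
python3 - <<'E'
from h import *
T=lambda a,b,z:px("top",300+(a+.5)/5-.5,215+(b+.5)/5-.5,z)
print("mid",T(144,165,.057),"wide",T(135,178,.033),"dish",T(129,181,.016))
E
python3 -m jog '[{"rx":0,"ry":0,"rz":0,"x":0,"y":0.05,"z":-0.4,"jaw":1},{"rx":0,"ry":0,"rz":0,"x":0,"y":0,"z":-0.4,"jaw":1},{"rx":0,"ry":0,"rz":0,"x":0,"y":0,"z":-0.3,"jaw":1},{"rx":0,"ry":0,"rz":0,"x":0,"y":0,"z":0,"jaw":1},{"rx":0,"ry":0,"rz":0,"x":0,"y":0,"z":0,"jaw":1}]'
```

```text
mid [ 0.44112218 -0.15078162] wide [ 0.43549924 -0.14688323] dish [ 0.43534841 -0.14430977]
clock: 20.0
tcp_pos: [0.4633, 0.3042, 0.0062]
orientation: [-3.141, 0.0, -0.001]
contact_force: [0.9, 0.3, 0.1]
grip_width: 0.0855
gripper_force: 0.0
```

The 55 mm disc should be 47 crop px in radius, so its right and top edges put the centre near (139,170), about (0.4385,−0.148). That agrees with the release pose. Now grasp the small can.

```bash
python3 -m jog '[{"rx":0,"ry":0,"rz":0,"x":0,"y":0.01,"z":-0.07,"jaw":1},{"rx":0,"ry":0,"rz":0,"x":0,"y":0,"z":0,"jaw":0.6},{"rx":0,"ry":0,"rz":0,"x":0,"y":0,"z":0,"jaw":0.2},{"rx":0,"ry":0,"rz":0,"x":0,"y":0,"z":0,"jaw":-0.1},{"rx":0,"ry":0,"rz":0,"x":0,"y":0,"z":0,"jaw":-1},{"rx":0,"ry":0,"rz":0,"x":0,"y":0,"z":0,"jaw":-1},{"rx":0,"ry":0,"rz":0,"x":0,"y":0,"z":0,"jaw":-1}]' 20
```

```text
clock: 20.88
tcp_pos: [0.4628, 0.305, 0.0015]
orientation: [-3.141, -0.001, -0.0]
contact_force: [-1.7, -0.2, 5.8]
grip_width: 0.0431
gripper_force: 20.3
```

```bash
python3 -m jog '[{"rx":0,"ry":0,"rz":0,"x":0,"y":0,"z":0.5,"jaw":-1},{"rx":0,"ry":0,"rz":0,"x":0,"y":0,"z":0.8,"jaw":-1},{"rx":0,"ry":0,"rz":0,"x":-0.05,"y":-0.6,"z":0.5,"jaw":-1},{"rx":0,"ry":0,"rz":0,"x":-0.05,"y":-0.8,"z":0,"jaw":-1},{"rx":0,"ry":0,"rz":0,"x":-0.05,"y":-0.8,"z":0,"jaw":-1},{"rx":0,"ry":0,"rz":0,"x":-0.05,"y":-0.8,"z":0,"jaw":-1},{"rx":0,"ry":0,"rz":0,"x":-0.05,"y":-0.8,"z":0,"jaw":-1},{"rx":0,"ry":0,"rz":0,"x":-0.05,"y":-0.8,"z":0,"jaw":-1}]'
python3 -m jog '[{"rx":0,"ry":0,"rz":0,"x":-0.05,"y":-0.8,"z":0,"jaw":-1},{"rx":0,"ry":0,"rz":0,"x":-0.05,"y":-0.8,"z":0,"jaw":-1},{"rx":0,"ry":0,"rz":0,"x":-0.02,"y":-0.8,"z":0,"jaw":-1},{"rx":0,"ry":0,"rz":0,"x":0,"y":-0.4,"z":0,"jaw":-1},{"rx":0,"ry":0,"rz":0,"x":0,"y":0,"z":0,"jaw":-1},{"rx":0,"ry":0,"rz":0,"x":0,"y":0,"z":0,"jaw":-1},{"rx":0,"ry":0,"rz":0,"x":0,"y":0,"z":0,"jaw":-1}]'
```

```text
clock: 21.88
tcp_pos: [0.4444, 0.0272, 0.1091]
orientation: [3.142, 0.001, 0.0]
contact_force: [0.5, 0.1, 0.2]
grip_width: 0.043
gripper_force: 20.6
clock: 22.75
tcp_pos: [0.4376, -0.1379, 0.1092]
orientation: [-3.141, -0.004, 0.0]
contact_force: [-0.4, 0.1, -0.8]
grip_width: 0.0431
gripper_force: 20.6
```

dy −0.009; lower to about 0.062.

```bash
python3 -m jog '[{"rx":0,"ry":0,"rz":0,"x":0,"y":-0.15,"z":-0.3,"jaw":-1},{"rx":0,"ry":0,"rz":0,"x":0,"y":0,"z":-0.3,"jaw":-1},{"rx":0,"ry":0,"rz":0,"x":0,"y":0,"z":-0.18,"jaw":-1},{"rx":0,"ry":0,"rz":0,"x":0,"y":0,"z":0,"jaw":-1},{"rx":0,"ry":0,"rz":0,"x":0,"y":0,"z":0,"jaw":-1}]'
```

```text
clock: 23.38
tcp_pos: [0.4379, -0.148, 0.0628]
orientation: [3.141, 0.001, 0.001]
contact_force: [-0.3, -0.0, 0.1]
grip_width: 0.0433
gripper_force: 20.6
```

```bash
python3 -m jog '[{"rx":0,"ry":0,"rz":0,"x":0,"y":0.01,"z":-0.05,"jaw":-1},{"rx":0,"ry":0,"rz":0,"x":0,"y":0,"z":-0.02,"jaw":-1},{"rx":0,"ry":0,"rz":0,"x":0,"y":0,"z":0,"jaw":-1},{"rx":0,"ry":0,"rz":0,"x":0,"y":0,"z":0,"jaw":-1}]'
```

```text
clock: 23.88
tcp_pos: [0.4377, -0.1476, 0.0585]
orientation: [3.142, 0.001, 0.001]
contact_force: [-1.5, 1.2, 4.1]
grip_width: 0.0436
gripper_force: 21.0
```

```bash
python3 -m jog '[{"rx":0,"ry":0,"rz":0,"x":0,"y":0,"z":0,"jaw":0.1},{"rx":0,"ry":0,"rz":0,"x":0,"y":0,"z":0.02,"jaw":0.3},{"rx":0,"ry":0,"rz":0,"x":0,"y":0,"z":0.1,"jaw":0.4},{"rx":0,"ry":0,"rz":0,"x":0,"y":0,"z":0.4,"jaw":0.5},{"rx":0,"ry":0,"rz":0,"x":0,"y":0,"z":0.8,"jaw":0.6},{"rx":0,"ry":0,"rz":0,"x":0,"y":-0.6,"z":0.5,"jaw":0.6},{"rx":0,"ry":0,"rz":0,"x":0,"y":-0.8,"z":0,"jaw":0.6},{"rx":0,"ry":0,"rz":0,"x":0,"y":-0.8,"z":0,"jaw":0.6}]'
python3 -m jog '[{"rx":0,"ry":0,"rz":0,"x":0,"y":-0.8,"z":0,"jaw":0.6},{"rx":0,"ry":0,"rz":0,"x":0,"y":-0.8,"z":0,"jaw":0.6},{"rx":0,"ry":0,"rz":0,"x":0,"y":-0.5,"z":0,"jaw":0.6},{"rx":0,"ry":0,"rz":0,"x":0,"y":0,"z":0,"jaw":0.6}]'
python3 - <<'E'
from h import *
a=cv2.resize(grab_frame("top")[155:275,230:370,::-1],(560,480),interpolation=cv2.INTER_CUBIC)
b=cv2.resize(grab_frame("side")[150:210,300:360,::-1],(240,240),interpolation=cv2.INTER_CUBIC)
a=np.hstack([a,np.vstack([b,np.zeros_like(b)])]);cv2.imwrite("pics/end.png",a)
E
```

```text
clock: 24.88
tcp_pos: [0.4378, -0.281, 0.1686]
orientation: [3.141, 0.002, 0.003]
contact_force: [1.4, 0.2, 0.7]
grip_width: 0.0681
gripper_force: 0.0
clock: 25.38
tcp_pos: [0.4364, -0.4083, 0.1675]
orientation: [3.14, -0.006, -0.0]
contact_force: [-0.4, 0.2, -1.0]
grip_width: 0.0687
gripper_force: 0.0
```

View pics/end.png

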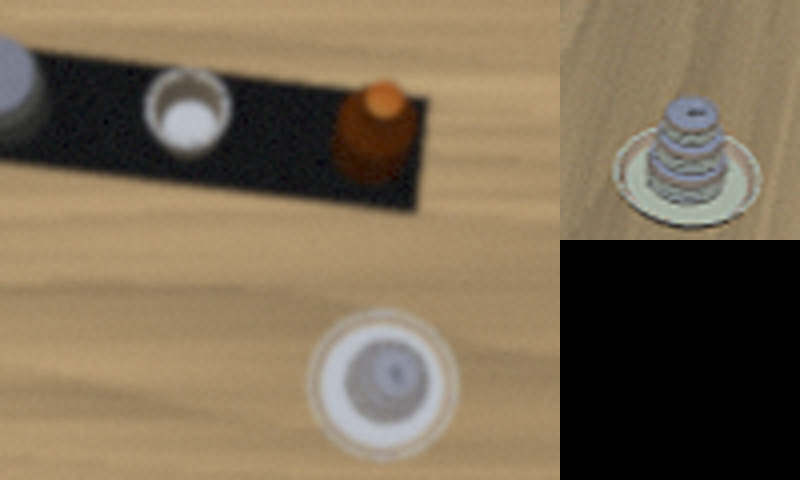

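The three cans are stacked flat and centred in the dish: dish centre (383,384), top can about (396,372), which matches its height. The pot stands upright mid-mat at (188,125) and the gripper is clear, so I'll hand it in.

```bash
python3 -c "
from bench import r
print(r.hand_in())"
```

```text
the job is handed in; nothing more can be done
None
```

I handed the job in at about 25 s: in the last images the pot stands upright at the mat's centre between bottle and jar, and the three cans are stacked flat in the middle of the dish; the hand-in call returned no verdict.

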